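# Tally a baguette on the red counter

## Robot

A 7-joint arm with a two-finger parallel gripper is mounted at the origin on the work surface. World frame = base frame: x ahead of the robot, y to its left, z up, the work surface at z = 0. Lengths are in m, angles in rad, forces in N, time in s.
With the tool pointing down it reaches from about 0.4 to 0.85 m from the base axis. Payload 10.4 kg.
Tool frame: the origin (TCP) lies midway between the tips of the shut fingers; the grasp point (between the pads) lies 19 mm behind it; z points along the fingers, y is the line along which they close (so a half turn about z gives the same grasp; the last joint's range is limited). The gripper opens to 87 mm and grips with 3 to 60 N. Pads are 19 mm wide; open, the fingers measure 117 mm over their backs; the gripper's body (75 mm by 190 mm) begins 51 mm behind the grasp point.
Start: joints at [1.233, 0.332, -0.065, 1.46, 0.022, 1.35, -0.088], TCP at [0.194, -0.594, 0.223] pointing down, gripper open.
Joint ranges: [-2.6, 2.6], [-0.5, 2.12], [-1.47, 1.34], [0.16, 2.42], [-1.27, 4.41], [0.06, 2.06], [-2.6, 2.6]. Speed limits (rad/s): [2.22, 2.22, 2.79, 2.79, 3.14, 3.14, 3.14].

## Interface

Orientations are given as a unit quaternion [x, y, z, w].
In Python, from bench import r gives the robot as it stands.
- The arm moves only by the tool move_arm, never from a script. Its argument "targets" is a list of rows, each a list of 3 entries, a list of its own where there are three numbers: the shift along the tool's x, y, z in cm, then the turn, a rotation vector about the tool's x, y, z in rad, then the opening in per cent of the stroke, from 0 (shut) to 100 (fully open). In form: [[[x, y, z], [wx, wy, wz], gripper], ...]. A call has 1 to 20 rows; each row shifts and turns the commanded pose from where the row before left it, along the tool's axes as they then stand; what a row does not reach is not made up. A row lasts 1/8 s, in which the tool goes at most 62.5 mm and 10.7 degrees, less where a joint would pass 70% of its speed; a pose out of reach is approached as far as the arm can. A call with a gripper value outside its range is refused whole. The fingers move at their own pace and stop on an object; "grip_force" is the grip in N (left out, the last holds). Time passes only in rows, so rows that do not move let the fingers close. It gives the time, the measured TCP pose, the force, the opening and the grip force at its end, in the units of the state.
- r.read_state(): the state, without advancing time (a new reading comes with each control period).
- r.camera(name): name is "scene" or "top"; returns a dict with "image" (384x512x3 uint8, blue, green, red), "vertical_fov" (degrees; the focal length in pixels is half the picture's height over the tangent of half this angle, whatever the lens; pixels are square), "cx", "cy" (the principal point, pixels), "cam_to_world" (4x4, takes a point from camera to world coordinates). Camera axes: x right, y down, z forward; pixel columns grow to the right and rows downward; lengths in m; the calibration is good to about 2 mm. A picture is of the moment at which its call begins. There is no depth.
- r.close_job(): hands the job in; it is judged then, once.
The state is a dict: "time": time; "joint_positions": joint angles; "joint_vel": joint speeds; "joint_torque": joint torques, N m; "ee_pos": TCP position; "eef_rot": TCP orientation; "ft_force": force on the tool from outside, world axes, zero at the start; "torque": the same for the moment, N m; "width": finger opening in m; "grip_force": force on a finger pad.
Only numpy, scipy, OpenCV 4.12 (cv2) and the standard library are available. Lean on these libraries where they do the work, as an engineer would, in place of code of your own. Each camera call takes 0.05 s, during which the arm holds its last target. There are 200 camera calls.

## Task

A baguette has just been sold at the bakery counter: tally it on the red counter. Swing the red counter's sprung lever all the way to its stop, then release it so that it springs back home, and leave the blue and yellow counters alone.

Things in the scene. Friction and masses are not known exactly. Their poses are not given: they have to be found in the camera images.
- red_lever (a joint): Turn (rad) of the sprung steel lever on top of the red tally counter (fixed box with dark sides and red top, 100 x 100 mm, 50 mm high) about its vertical pivot: 0 at rest, 1.05 at the stop, growing anticlockwise seen from above. The spring returns it to 0; pushing at the knob takes 2 N at rest, 4 N at the stop. Which of three places the red counter has varies, as does its turn (up to 20 degrees).
- red_knob (a point): Top centre of the red knob, the upright round grip on the end of the red lever: 16 mm across, spanning 68 to 105 mm above the table, 75 mm from the pivot axis. Axes turn with the lever: z up; from pivot to knob is always (-0.5, -0.866, 0) in them. The knob overhangs the box's side. The lever's arm lies 61 to 70 mm above the table; nothing on the box's top rises above 72 mm.
- blue_lever (a joint): Turn of the lever on the blue counter, a bystander: same build as the red one, but with a blue top and blue knob. 0 = at rest (rad), positive anticlockwise from above. Leave it alone.
- yellow_lever (a joint): Turn of the lever on the yellow counter, a bystander: same build as the red one, but with a yellow top and yellow knob. 0 = at rest (rad), positive anticlockwise from above. Leave it alone.
There are look-alikes about, which are no part of the job. What is shaped like the part that bears red_lever but green or purple is not meant.

How it is judged:
On the way:
1. the red counter's lever is swung to its stop (value of joint red_lever above 0.9 rad), for 0.1 s.
At the end, for the whole second after the job is handed in: After having been at its stop (0.9 rad or more), the red lever is back at rest (within 0.12 rad of home, still), and the blue and yellow levers are at home (within 0.15 rad) (value of joint red_lever below 0.12 rad and velocity of joint red_lever between -0.1 and 0.1 rad/s and value of joint each of blue_lever, yellow_lever below 0.15 rad); the robot touches nothing.
It fails at once if the blue counter's lever is swung by more than 0.2 rad (value of joint blue_lever above 0.2 rad).
It fails at once if the yellow counter's lever is swung by more than 0.2 rad (value of joint yellow_lever above 0.2 rad).
It also fails if it takes over 32 s, if anything falls off the work surface, if the arm or the gripper's body presses on something with over 40 N, if the wrist force passes 120 N, or if a joint passes its speed limit or range.

## Working session

There is one attempt and no reset: what is moved stays moved. The work goes in short steps, Python scripts to look and compute and a tool call to move; the robot and the scene stay as the last step left them, time stands still between calls to the robot, and variables do not carry over. Pictures are saved under pics/ and viewed, at most 10 in all, crops included, and the job is handed in when it is done.

Besides the shell and the picture viewer there is one more tool, called after ">>>" as name(argument=value, ...), one argument or row to a line, values as JSON. move_arm: Moves the arm, as the interface text tells. Its arguments: {"type":"object","properties":{"targets":{"type":"array"},"grip_force":{"type":"number"}},"required":["targets"]}

```bash
mkdir -p pics; python3 - <<'E'
from bench import r
import cv2,numpy as np
for n in("top","scene"):
    c=r.camera(n);cv2.imwrite(f"pics/{n}0.png",c["image"]);print(n,c["vertical_fov"],c["cx"],c["cy"],np.round(c["cam_to_world"],3).tolist())
s=r.read_state();print(s["time"],s["ee_pos"],s["eef_rot"],s["width"])
E
```

```text
top 51.75913896204838 251.0858651031201 188.95689124494484 [[0.007, -0.987, 0.161, 0.263], [-1.0, -0.007, 0.001, 0.046], [0.001, -0.161, -0.987, 1.098], [0.0, 0.0, 0.0, 1.0]]
scene 53.002682711523725 248.69378219673325 192.07209818042188 [[-0.803, 0.51, -0.307, 0.742], [0.595, 0.685, -0.421, 0.491], [-0.005, -0.52, -0.854, 0.983], [0.0, 0.0, 0.0, 1.0]]
0.1 [ 0.19338862 -0.59396608  0.22184578] [ 9.87638872e-01  1.56745212e-01 -1.21374840e-04 -6.18283755e-04] 0.08685721788965535
```

View pics/top0.png

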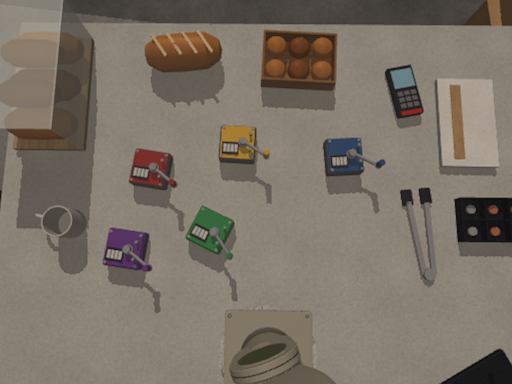

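View pics/scene0.png

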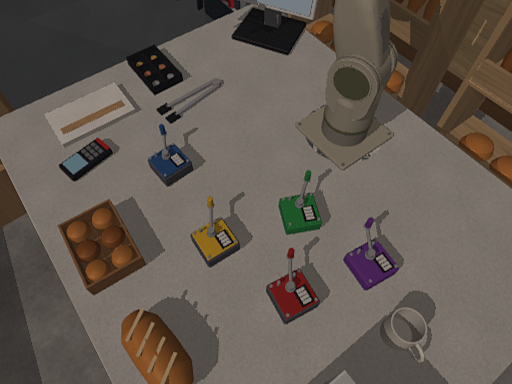

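The top view shows the red counter at about (151,169), with its pivot near (153,168) and knob near (174,184). In the scene view the knob is near (291,253). Green, purple and yellow counters stand nearby.

```bash
cat >h.py <<'E'
import numpy as np,cv2
from bench import r
def ray(c,u,v):
    f=192/np.tan(np.radians(c["vertical_fov"]/2));M=np.array(c["cam_to_world"])
    return M[:3,3],M[:3,:3]@np.array([(u-c["cx"])/f,(v-c["cy"])/f,1])
def at(c,u,v,z):
    o,d=ray(c,u,v);return np.round(o+d*(z-o[2])/d[2],4)
def tri(c1,p1,c2,p2):
    (a,d),(b,e)=ray(c1,*p1),ray(c2,*p2)
    t=np.linalg.lstsq(np.c_[d,-e],b-a,rcond=None)[0];return np.round((a+t[0]*d+b+t[1]*e)/2,4)
E
python3 - <<'E'
from h import *
t=r.camera("top");s=r.camera("scene")
print("knob tri",tri(t,(174,184),s,(291,251)))
for n,k,p in(("red",(174,183.5),(153,168)),("yel",(267,153),(248,145)),("blu",(381,163),(353,154)),("grn",(229,256),(214,233)),("pur",(147,267),(126,250))):
    K=at(t,*k,.095);P=at(t,*p,.07);print(n,K,P,np.linalg.norm((K-P)[:2]),np.degrees(np.arctan2(*(K-P)[1::-1])))
for q in((139,149),(172,155),(164,188),(131,182)):print(at(t,*q,.05))
a=cv2.resize(t["image"][130:290,90:290],None,fx=4,fy=4*.9375,interpolation=cv2.INTER_CUBIC)
b=cv2.resize(s["image"][240:330,250:340],(600,600),interpolation=cv2.INTER_CUBIC)
cv2.imwrite("pics/a.png",cv2.resize(t["image"][140:200,120:200],(800,600),interpolation=cv2.INTER_CUBIC));cv2.imwrite("pics/b.png",b)
E
```

```text
knob tri [0.4387 0.2488 0.0832]
red [0.4394 0.2449 0.095 ] [0.4852 0.3072 0.07  ] 0.07732354104669545 -126.32155850488887
yel [0.5219 0.0057 0.095 ] [0.55   0.0556 0.07  ] 0.05726796661310755 -119.385003507213
blu [ 0.4973 -0.2902  0.095 ] [ 0.5272 -0.2249  0.07  ] 0.0718199136730197 -114.60241239766243
grn [0.2566 0.1004 0.095 ] [0.3147 0.1415 0.07  ] 0.07116754878454082 -144.72437229625595
pur [0.2281 0.3039 0.095 ] [0.2697 0.3663 0.07  ] 0.07499546652965099 -123.69006752597979
[0.5421 0.3529 0.05  ]
[0.526  0.2623 0.05  ]
[0.4349 0.2802 0.05  ]
[0.4506 0.3696 0.05  ]
```

View pics/a.png

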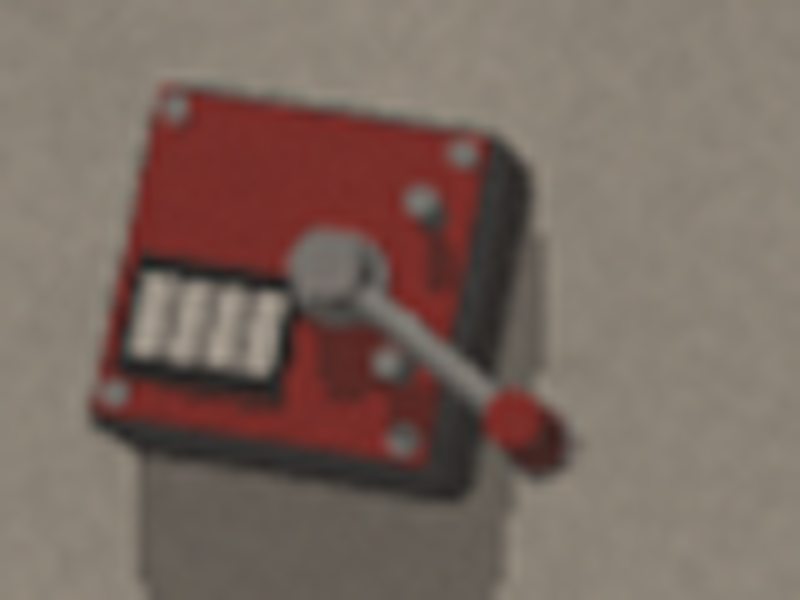

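View pics/b.png

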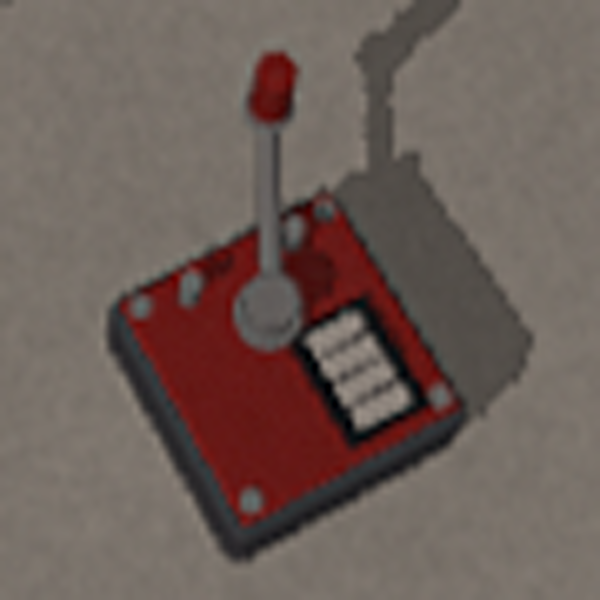

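The crops put the knob top at top-camera pixel (171.5,182) and scene pixel (291.7,249.7). The pivot is at about (153.4,167.3) in the top view and (290.3,286) in the scene view. I'll push the knob from its -x side along the chord of its arc with shut fingers.

```bash
python3 - <<'E'
from h import *
t=r.camera("top");s=r.camera("scene")
print("tri top",tri(t,(171.5,182),s,(291.7,249.7)),"tri piv",tri(t,(153.4,167.3),s,(290.3,286)))
print(at(t,171.5,182,.105),at(s,291.7,249.7,.105),at(t,153.4,167.3,.072),at(s,290.3,286,.072))
K=(at(t,171.5,182,.105)+at(s,291.7,249.7,.105))[:2]/2
P=(at(t,153.4,167.3,.072)+at(s,290.3,286,.072))[:2]/2
d=K-P;th=np.arctan2(d[1],d[0]);print(K,P,np.linalg.norm(d),np.degrees(th))
m=th+.525;rd=np.array([np.cos(m),np.sin(m)]);ch=np.array([-rd[1],rd[0]])
C=P+.07*rd
for q in(-.0375-.05,-.0375-.0175,.0375-.0175):print(np.round(C+q*ch,4))
st=r.read_state();x=st["eef_rot"];from scipy.spatial.transform import Rotation as R
M=R.from_quat(x).as_matrix();print(np.round(M,3).tolist(),"chord deg",np.degrees(m)+90)
p=st["ee_pos"]
for w in([.48,-.30,.22],[.55,0,.22],[*(C-.0875*ch),.22]):
    print(np.round(100*M.T@(np.array(w)-p),1));p=np.array(w)
E
```

```text
tri top [0.4409 0.2519 0.1005] tri piv [0.4892 0.3113 0.0549]
[0.4415 0.2494 0.105 ] [0.441  0.2547 0.105 ] [0.4866 0.3057 0.072 ] [0.4926 0.3159 0.072 ]
[0.44125 0.25205] [0.4896 0.3108] 0.07608735111698921 -129.45365360742204
[0.3919 0.256 ]
[0.4239 0.2507]
[0.4979 0.2385]
[[0.951, 0.31, -0.0], [0.31, -0.951, 0.0], [-0.0, -0.0, -1.0]] chord deg -9.373369363053826
[ 36.4 -19.1   0.2]
[ 15.9 -26.4   0. ]
[ -7.1 -29.2   0. ]
```

>>> move_arm(
  targets=[
    [[4,-2.1,0],[0,0,0],0],
    [[4,-2.1,0],[0,0,0],0],
    [[4,-2.1,0],[0,0,0],0],
    [[4,-2.1,0],[0,0,0],0],
    [[4,-2.1,0],[0,0,0],0],
    [[4,-2.1,0],[0,0,0],0],
    [[4,-2.1,0],[0,0,0],0],
    [[4,-2.1,0],[0,0,0],0],
    [[4,-2.1,0],[0,0,0],0],
    [[2.3,-3.8,0],[0,0,0],0],
    [[2.3,-3.8,0],[0,0,0],0],
    [[2.3,-3.8,0],[0,0,0],0],
    [[2.3,-3.8,0],[0,0,0],0],
    [[2.3,-3.8,0],[0,0,0],0],
    [[2.3,-3.8,0],[0,0,0],0],
    [[2.3,-3.8,0],[0,0,0],0],
  ],
)

```text
time: 2.3
ee_pos: [0.5482, 0.001, 0.2227]
eef_rot: [0.988, 0.157, 0.0, 0.0]
ft_force: [0.3, -0.4, 0.1]
width: 0.0005
grip_force: 0.0
```

>>> move_arm(
  targets=[
    [[-0.9,-3.65,0],[0,0,0],0],
    [[-0.9,-3.65,0],[0,0,0],0],
    [[-0.9,-3.65,0],[0,0,0],0],
    [[-0.9,-3.65,0],[0,0,0],0],
    [[-0.9,-3.65,0],[0,0,0],0],
    [[-0.9,-3.65,0],[0,0,0],0],
    [[-0.9,-3.65,0],[0,0,0],0],
    [[-0.9,-3.65,0],[0,0,0],0],
    [[0,0,0],[0,0,0.16],0],
    [[0,0,0],[0,0,0.16],0],
    [[0,0,0],[0,0,0.16],0],
    [[0,0,0],[0,0,0],0],
  ],
)

```text
time: 3.8
ee_pos: [0.3892, 0.255, 0.2226]
eef_rot: [0.997, -0.082, 0.0, 0.0]
ft_force: [-0.1, -0.8, 0.1]
width: 0.0005
grip_force: 0.0
```

```bash
python3 - <<'E'
from h import *
from scipy.spatial.transform import Rotation as R
s=r.read_state();M=R.from_quat(s["eef_rot"]).as_matrix();p=s["ee_pos"]
print(p,np.round(M,3).tolist(),np.round(s["joint_positions"],2))
print(np.round(100*M.T@(np.array([.392,.256,.08])-p),1))
E
```

```text
[0.38915539 0.25497155 0.22256847] [[0.987, -0.163, 0.0], [-0.163, -0.987, -0.0], [0.0, 0.0, -1.0]] [ 0.12  0.02 -0.8   1.83  0.02  1.3  -2.41]
[ 0.3 -0.1 14.3]
```

>>> move_arm(
  targets=[
    [[0,0,3.6],[0,0,0],0],
    [[0,0,3.6],[0,0,0],0],
    [[0,0,3.5],[0,0,0],0],
    [[0,0,3.5],[0,0,0],0],
    [[0,0,0],[0,0,0],0],
  ],
)

```text
time: 4.42
ee_pos: [0.3877, 0.2542, 0.0788]
eef_rot: [0.997, -0.081, -0.002, 0.001]
ft_force: [-0.7, 0.3, 0.4]
width: 0.0004
grip_force: 0.0
```

```bash
python3 - <<'E'
from h import *
s=r.camera("scene");cv2.imwrite("pics/c.png",cv2.resize(s["image"][200:320,220:380],(800,600)))
E
```

```text
(no output)
```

View pics/c.png

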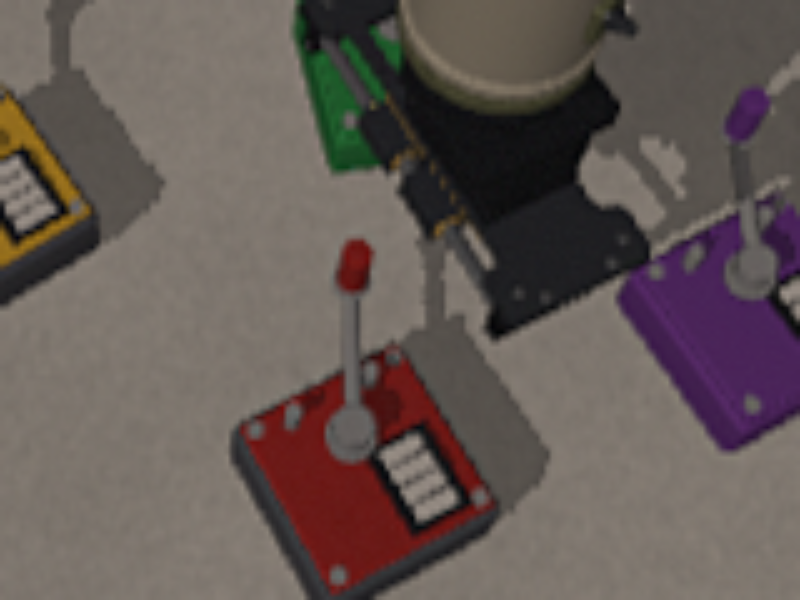

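The shut fingers (about (425,185) in the crop) stand on the -x side of the red knob (355,265) with nothing between them. I'll push now.

>>> move_arm(
  targets=[
    [[1.5,0,0],[0,0,0],0],
    [[1.5,0,0],[0,0,0],0],
    [[1.5,0,0],[0,0,0],0],
    [[1.5,0,0],[0,0,0],0],
    [[1.5,0,0],[0,0,0],0],
    [[1.5,0,0],[0,0,0],0],
    [[1,0,0],[0,0,0],0],
    [[0,0,0],[0,0,0],0],
    [[0,0,0],[0,0,0],0],
  ],
)

```text
time: 5.6
ee_pos: [0.4873, 0.2388, 0.0802]
eef_rot: [0.997, -0.082, -0.0, 0.0]
ft_force: [-4.7, 1.8, -3.7]
width: 0.0006
grip_force: 2.2
```

```bash
python3 - <<'E'
from h import *
t=r.camera("top");s=r.camera("scene")
a=cv2.resize(t["image"][140:200,130:210],(400,300),interpolation=cv2.INTER_CUBIC)
b=cv2.resize(s["image"][220:310,230:350],(400,300),interpolation=cv2.INTER_CUBIC)
cv2.imwrite("pics/d.png",np.hstack([a,b]))
E
```

```text
(no output)
```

View pics/d.png

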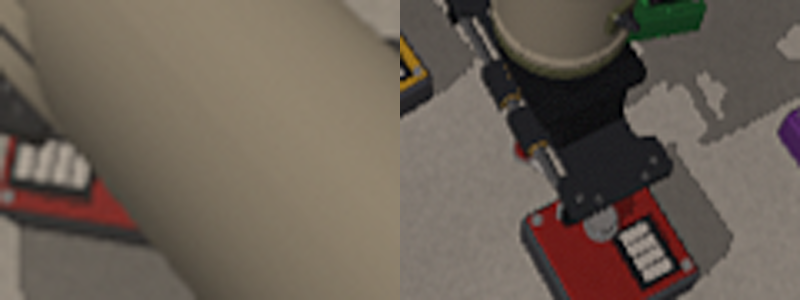

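The scene half shows the red knob just visible at the fingertips, about (522,152), so it is being carried along with a force of about 5 N. I'll continue in small steps until the force rises at the stop.

>>> move_arm(
  targets=[
    [[0.4,0,0],[0,0,0],0],
    [[0.3,0,0],[0,0,0],0],
    [[0,0,0],[0,0,0],0],
  ],
)

```text
time: 6.08
ee_pos: [0.4936, 0.2395, 0.0805]
eef_rot: [0.997, -0.081, -0.001, -0.001]
ft_force: [-5.2, 7.4, -4.7]
width: 0.0009
grip_force: 4.6
```

>>> move_arm(
  targets=[
    [[0.3,0,0],[0,0,0],0],
    [[0,0,0],[0,0,0],0],
  ],
)

```text
time: 6.32
ee_pos: [0.496, 0.24, 0.0804]
eef_rot: [0.997, -0.081, -0.001, -0.002]
ft_force: [-7.0, 10.8, -5.2]
width: 0.0005
grip_force: 5.8
```

```bash
python3 - <<'E'
from h import *
s=r.camera("scene")
cv2.imwrite("pics/e.png",cv2.resize(s["image"][235:295,250:330],(800,600),interpolation=cv2.INTER_CUBIC))
f=192/np.tan(np.radians(s["vertical_fov"]/2));M=np.linalg.inv(np.array(s["cam_to_world"]))
def px(w):
    c=M@np.r_[w,1];return np.round(((c[:2]/c[2]*f+[s["cx"],s["cy"]])-[250,235])*10)
P=np.array([.4885,.309])
for a in(-129.5,-99,-78,-69):print(a,px([*(P+.075*np.array([np.cos(np.radians(a)),np.sin(np.radians(a))])),.087]))
print("tip",px(r.read_state()["ee_pos"]),"piv",px([*P,.07]))
E
```

```text
-129.5 [402. 164.]
-99 [248. 196.]
-78 [163. 261.]
-69 [135. 297.]
tip [199. 265.] piv [397. 480.]
```

View pics/e.png

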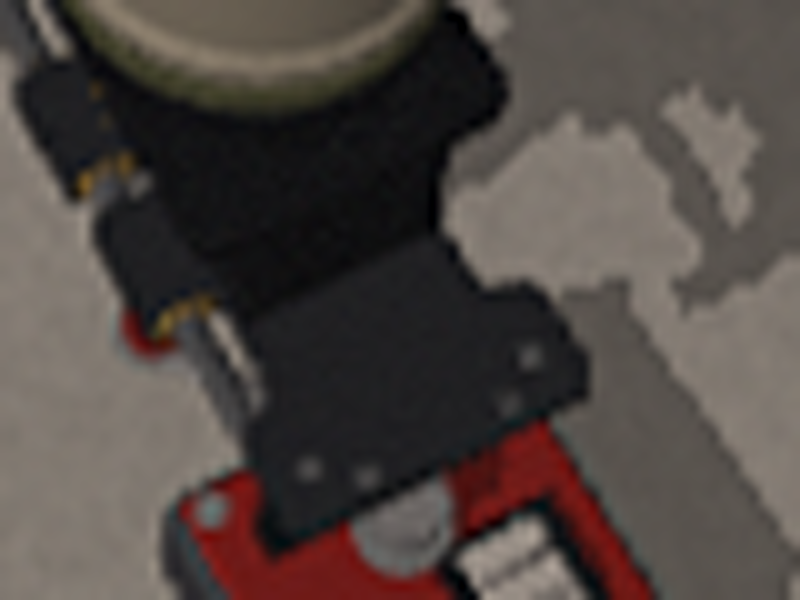

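The visible part of the knob (bottom at about (145,345)) suggests the lever is near its stop. But the force is mostly radial, so a finger corner is wedging against the knob's inner side. I'll back off, shift outward and push again squarely.

>>> move_arm(
  targets=[
    [[-1.5,0,0],[0,0,0],0],
    [[-1.5,0,0],[0,0,0],0],
    [[0,0.7,0],[0,0,0],0],
    [[0,0.5,0],[0,0,0],0],
    [[0,0,0],[0,0,0],0],
    [[0,0,0],[0,0,0],0],
  ],
)

```text
time: 7.12
ee_pos: [0.4664, 0.2297, 0.0808]
eef_rot: [0.997, -0.083, 0.0, 0.0]
ft_force: [-2.1, 0.2, 2.0]
width: 0.0005
grip_force: 1.6
```

>>> move_arm(
  targets=[
    [[1,0,0],[0,0,0],0],
    [[1,0,0],[0,0,0],0],
    [[0.5,0,0],[0,0,0],0],
    [[0,0,0],[0,0,0],0],
    [[0,0,0],[0,0,0],0],
  ],
)

```text
time: 7.75
ee_pos: [0.4907, 0.2251, 0.0802]
eef_rot: [0.997, -0.083, -0.0, 0.001]
ft_force: [-3.9, -3.5, 0.6]
width: 0.0006
grip_force: 2.2
```

>>> move_arm(
  targets=[
    [[0.4,0,0],[0,0,0],0],
    [[0.3,0,0],[0,0,0],0],
    [[0,0,0],[0,0,0],0],
    [[0,0,0],[0,0,0],0],
  ],
)

```text
time: 8.25
ee_pos: [0.4978, 0.2245, 0.0806]
eef_rot: [0.997, -0.083, 0.0, 0.0]
ft_force: [-2.9, -3.3, 1.0]
width: 0.0007
grip_force: 2.0
```

>>> move_arm(
  targets=[
    [[0.4,0,0],[0,0,0],0],
    [[0,0,0],[0,0,0],0],
    [[0,0,0],[0,0,0],0],
  ],
)

```text
time: 8.62
ee_pos: [0.5018, 0.2237, 0.0806]
eef_rot: [0.997, -0.083, 0.0, 0.0]
ft_force: [-2.1, -4.8, 0.7]
width: 0.0008
grip_force: 2.5
```

```bash
python3 - <<'E'
from h import *
s=r.camera("scene")
cv2.imwrite("pics/f.png",cv2.resize(s["image"][235:295,250:330],(800,600),interpolation=cv2.INTER_CUBIC))
E
```

```text
(no output)
```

View pics/f.png

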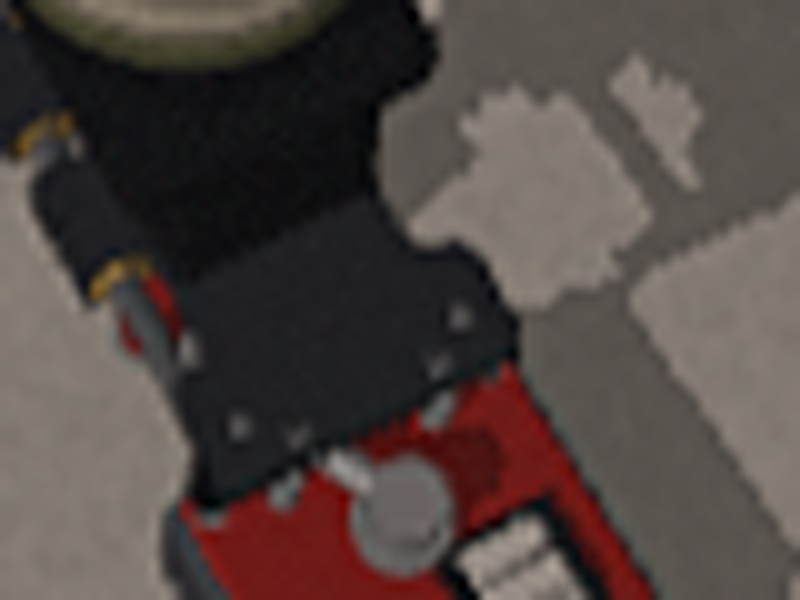

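The knob, about (150,310), and the arm direction from the hub (403,515) suggest about 1 rad. The contact is now on the outer finger corner, so the fingertip is narrow. I'll centre it between the two attempts and press to the stop.

>>> move_arm(
  targets=[
    [[-1.5,0,0],[0,0,0],0],
    [[-0.8,0,0],[0,0,0],0],
    [[0,-0.6,0],[0,0,0],0],
    [[0,0,0],[0,0,0],0],
    [[1,0,0],[0,0,0],0],
    [[0.7,0,0],[0,0,0],0],
    [[0,0,0],[0,0,0],0],
    [[0,0,0],[0,0,0],0],
  ],
)

```text
time: 9.68
ee_pos: [0.4995, 0.2239, 0.0806]
eef_rot: [0.996, -0.086, 0.001, 0.004]
ft_force: [3.0, -24.7, 8.1]
width: 0.0002
grip_force: 12.5
```

>>> move_arm(
  targets=[
    [[0.4,0,0],[0,0,0],0],
    [[0,0,0],[0,0,0],0],
  ],
)

```text
time: 9.93
ee_pos: [0.503, 0.2248, 0.0806]
eef_rot: [0.996, -0.085, 0.001, 0.003]
ft_force: [1.8, -20.5, 6.1]
width: 0.0005
grip_force: 10.1
```

>>> move_arm(
  targets=[
    [[0.3,0,0],[0,0,0],0],
    [[0,0,0],[0,0,0],0],
  ],
)

```text
time: 10.18
ee_pos: [0.5055, 0.2255, 0.0806]
eef_rot: [0.996, -0.085, 0.001, 0.002]
ft_force: [2.4, -16.5, 4.3]
width: 0.0007
grip_force: 8.3
```

The finger slipped past the knob's outside, because the closed tip is too thin along y to push with. I'll back out, lift, turn so the pads face along the swing, straddle the knob and follow the arc.

>>> move_arm(
  targets=[
    [[0,1,0],[0,0,0],0],
    [[0,1.5,0],[0,0,0],0],
    [[0,0,0],[0,0,0],0],
    [[0,0,-3],[0,0,0],0],
    [[0,0,-3],[0,0,0],45],
    [[0,0,-2],[0,0,-0.15],45],
    [[0,0,0],[0,0,-0.15],45],
    [[0,0,0],[0,0,-0.15],45],
    [[0,0,0],[0,0,-0.15],45],
    [[0,0,0],[0,0,-0.15],45],
    [[0,0,0],[0,0,-0.15],45],
    [[0,0,0],[0,0,-0.15],45],
    [[0,0,0],[0,0,0],45],
  ],
)

```text
time: 11.8
ee_pos: [0.4996, 0.2058, 0.1607]
eef_rot: [0.904, 0.428, 0.0, -0.0]
ft_force: [-0.1, 0.1, 0.1]
width: 0.0389
grip_force: 0.0
```

```bash
python3 - <<'E'
from h import *
from scipy.spatial.transform import Rotation as R
s=r.read_state();M=R.from_quat(s["eef_rot"]).as_matrix();p=s["ee_pos"]
print(p,np.round(M,3).tolist(),np.round(s["joint_positions"],2),s["width"],s["ft_force"])
print(np.round(100*M.T@(np.array([.441,.251,.16])-p),1))
s=r.camera("scene")
cv2.imwrite("pics/g.png",cv2.resize(s["image"][200:320,220:380],(800,600),interpolation=cv2.INTER_CUBIC))
E
```

```text
[0.49956091 0.20582052 0.16069535] [[0.634, 0.774, 0.001], [0.774, -0.634, 0.001], [0.001, -0.0, -1.0]] [ 0.28  0.31 -0.88  1.73  0.25  1.22 -1.35] 0.03894140056250385 [-0.11357377  0.1402801   0.09453888]
[-0.2 -7.4  0.1]
```

View pics/g.png

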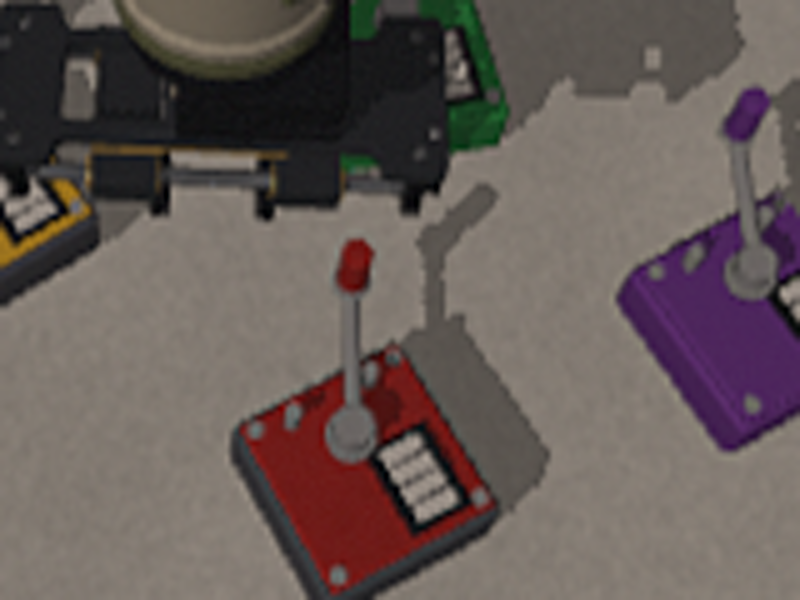

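The lever is home: the knob is at (355,265) in the crop and the blue, yellow, green and purple counters are untouched. I'll go over the knob and down.

>>> move_arm(
  targets=[
    [[-0.1,-2.5,0],[0,0,0],45],
    [[-0.1,-2.5,0],[0,0,0],45],
    [[0,-2.4,0],[0,0,0],45],
    [[0,0,0],[0,0,0],45],
    [[0,0,2.5],[0,0,0],45],
    [[0,0,2.5],[0,0,0],45],
    [[0,0,2.8],[0,0,0],45],
    [[0,0,0],[0,0,0],30],
    [[0,0,0],[0,0,0],30],
    [[0,0,0],[0,0,0],30],
  ],
)

```text
time: 13.1
ee_pos: [0.4417, 0.2509, 0.0837]
eef_rot: [0.904, 0.428, 0.001, 0.0]
ft_force: [-0.7, -0.9, -0.7]
width: 0.0265
grip_force: 0.0
```

>>> move_arm(
  targets=[
    [[0,0.5,0],[0,0,0],30],
    [[0.16,1.07,0],[0,0,-0.15],30],
    [[0.16,1.07,0],[0,0,-0.15],30],
    [[0.16,1.07,0],[0,0,-0.15],30],
    [[0.16,1.07,0],[0,0,-0.15],30],
    [[0.16,1.07,0],[0,0,-0.15],30],
    [[0.16,1.07,0],[0,0,-0.15],30],
    [[0,0,0],[0,0,0],30],
    [[0,0,0],[0,0,0],30],
  ],
)

```text
time: 14.22
ee_pos: [0.5062, 0.2365, 0.0823]
eef_rot: [0.629, 0.778, -0.001, -0.0]
ft_force: [-3.9, -4.3, 0.4]
width: 0.0261
grip_force: 2.0
```

>>> move_arm(
  targets=[
    [[0.1,0.7,0],[0,0,-0.1],30],
    [[0,0,0],[0,0,0],30],
    [[0,0,0],[0,0,0],30],
  ],
)

```text
time: 14.6
ee_pos: [0.5129, 0.2391, 0.0823]
eef_rot: [0.589, 0.808, -0.001, 0.0]
ft_force: [-2.4, -3.4, -0.0]
width: 0.0261
grip_force: 2.1
```

>>> move_arm(
  targets=[
    [[0,0.4,0],[0,0,0],30],
    [[0,0,0],[0,0,0],30],
  ],
)

```text
time: 14.85
ee_pos: [0.5169, 0.2404, 0.0824]
eef_rot: [0.589, 0.808, -0.0, 0.0]
ft_force: [-2.3, -3.6, -0.2]
width: 0.026
grip_force: 2.1
```

>>> move_arm(
  targets=[
    [[0,0.4,0],[0,0,0],30],
    [[0,0,0],[0,0,0],30],
  ],
)

```text
time: 15.1
ee_pos: [0.5208, 0.2417, 0.0824]
eef_rot: [0.589, 0.808, -0.0, 0.0]
ft_force: [-4.2, -3.7, 0.4]
width: 0.0265
grip_force: 2.1
```

>>> move_arm(
  targets=[
    [[0,0.3,0],[0,0,0],30],
    [[0,0,0],[0,0,0],30],
  ],
)

```text
time: 15.35
ee_pos: [0.5231, 0.2425, 0.0824]
eef_rot: [0.589, 0.808, -0.001, -0.0]
ft_force: [-4.2, -5.2, 1.5]
width: 0.0264
grip_force: 3.3
```

>>> move_arm(
  targets=[
    [[0,0.3,0],[0,0,0],30],
    [[0,0,0],[0,0,0],30],
  ],
)

```text
time: 15.6
ee_pos: [0.5238, 0.2427, 0.0821]
eef_rot: [0.588, 0.809, -0.003, -0.001]
ft_force: [-15.3, -11.9, 10.3]
width: 0.0262
grip_force: 8.9
```

The force jump shows the lever is at its stop. I'll follow it back home along the arc.

>>> move_arm(
  targets=[
    [[0,-0.7,0],[0,0,0],30],
    [[0,-0.7,0],[0,0,0],30],
    [[0,-0.75,0],[0,0,0.1],30],
    [[0,-1.12,0],[0,0,0.15],30],
    [[0,-1.12,0],[0,0,0.15],30],
    [[0,-1.12,0],[0,0,0.15],30],
    [[0,-1.12,0],[0,0,0.15],30],
    [[0,-1.12,0],[0,0,0.15],30],
    [[0,-1.12,0],[0,0,0.15],30],
    [[0,-0.5,0],[0,0,0],45],
    [[0,0,0],[0,0,0],45],
    [[0,0,0],[0,0,0],45],
  ],
)

```text
time: 17.1
ee_pos: [0.4388, 0.2508, 0.0826]
eef_rot: [0.903, 0.429, 0.0, -0.0]
ft_force: [-0.6, -0.2, -0.7]
width: 0.0385
grip_force: 0.0
```

Back at home, with no contact force. Now I'll lift clear.

>>> move_arm(
  targets=[
    [[0,0,-2.5],[0,0,0],45],
    [[0,0,-3],[0,0,0],45],
    [[0,0,-4],[0,0,0],45],
    [[0,2,-3],[0,0,0],45],
    [[0,3,0],[0,0,0],45],
    [[0,3,0],[0,0,0],45],
    [[0,0,0],[0,0,0],45],
    [[0,0,0],[0,0,0],45],
  ],
)

```text
time: 18.1
ee_pos: [0.4998, 0.2001, 0.2065]
eef_rot: [0.904, 0.428, -0.001, -0.001]
ft_force: [0.3, 0.2, -0.1]
width: 0.0392
grip_force: 0.0
```

```bash
python3 - <<'E'
from h import *
s=r.camera("scene");cv2.imwrite("pics/z.png",s["image"]);print(r.read_state()["ft_force"],r.read_state()["time"])
E
```

```text
[-0.27585728  0.62034542  0.70672749] 18.15
```

View pics/z.png

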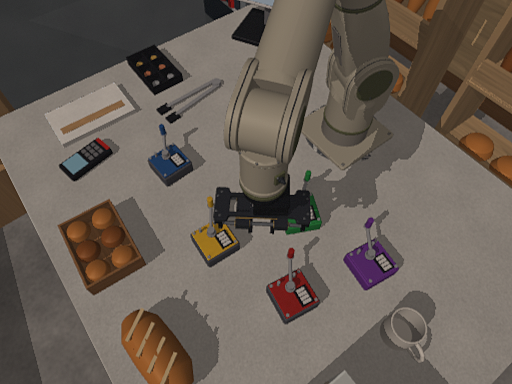

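The red knob is back at (291,253), its home pixel. The blue and yellow knobs are where they started, and the robot is clear of everything.

```bash
python3 -c "
from bench import r
print(r.close_job())"
```

```text
the job is handed in; nothing more can be done
None
```

The red lever was swung to its stop (shown by a sharp rise in force) and sprang back home; the blue and yellow levers look unmoved, and the job was handed in at about 18 s of the 32 s allowed, with no verdict returned.

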